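# Clamp the mended trivet

## Robot

A 6-joint arm with a two-finger parallel gripper is mounted at the origin on a cart in front of the work surface, level with it; the furniture and walls round the work are solid. World frame = base frame: x ahead of the robot, y to its left, z up, the work surface at z = 0. Lengths are in mm, angles in rad, forces in N, time in s.
With the tool pointing down it reaches from about 325 to 850 mm from the base axis. Payload 15.5 kg.
Tool frame: the origin (TCP) lies on the centre line of the jaws, within the pads' length; the fingertips stand 22 mm ahead of it and the grasp point (between the pads) lies 3 mm ahead of it (robot.tip_reach is the distance from the TCP to the fingertips, in mm); z points along the fingers, y is the line along which they close (so a half turn about z gives the same grasp; the last joint's range is limited). The gripper opens to 91 mm and grips with 3 to 60 N. Pads are 32 mm wide; open, the fingers measure 118 mm over their backs; the gripper's body (76 mm by 178 mm) begins 60 mm behind the grasp point.
Start: joints at [-1.383, 0.494, 1.345, -0, 1.302, -0.096], TCP at [174.405, -600.175, 235.915] pointing down, gripper open.
Joint ranges: [-2.91, 2.91], [-0.82, 2.16], [0.22, 2.67], [-1.22, 4.37], [0.12, 2.79], [-3.08, 3.08]. Speed limits (rad/s): [1.89, 1.89, 2.57, 3.01, 3.01, 3.01].

## Interface

Orientations are given as a 3x3 rotation matrix whose columns are the frame's x, y, z axes.
In Python, from cell import robot, vision gives the robot as it stands (robot), with the cameras (vision).
- The arm moves only by the shell command python3 nudge.py 'ROWS'. ROWS is a JSON list that holds a single list of rows (three levels of brackets), with 1 to 10 rows, each of 7 numbers: dx, dy, dz in fractions of the full range, 1 being 500 mm, then a rotation vector rx, ry, rz in shares of 180 degrees (1.0 is 180 degrees), then the opening from 0.0 (shut) to 1.0 (fully open); each row is the pose to reach, as a shift and turn from the pose commanded when the command began, along the tool's axes at that moment; what a row does not reach only later rows make up. A row lasts 1/12 s, in which the tool goes at most 41.7 mm and 0.125 rad, less where a joint would pass 70% of its speed; a pose out of reach is approached as far as the arm can. The fingers move at their own pace and stop on an object; the grip force is fixed at half the most. Time passes only in rows, so rows that do not move let the fingers close. It prints the time, the measured TCP pose, the force, the opening and the grip force at its end. Input that does not fit is refused with a message, and nothing moves.
- robot.read_state(): the state, without advancing time (a new reading comes with each control period).
- vision.camera(name): name is "scene" or "top" or "wrist"; returns a dict with "color" (400x640x3 uint8, red, green, blue), "intrinsics" (3x3 intrinsics, pixels), "world_to_cam" (4x4, takes a point from world to camera coordinates); the wrist camera has in their place "T_tool_cam" (4x4, takes a point from camera to tool coordinates, whose origin is the TCP and whose axes are the flange's). Camera axes: x right, y up, looking along -z (the intrinsics and any distortion apply to the point x, -y, -z); pixel columns grow to the right and rows downward; lengths in mm; the calibration is good to about 2 mm. The wrist camera is an equidistant fisheye: a pixel r from the principal point sees the ray r / f radians off the axis. A picture is of the moment at which its call begins: read the wrist's pose just before it. There is no depth.
- robot.sign_off(): hands the job in; it is judged then, once.
The state is a dict: "clock": time; "q": joint angles; "dq": joint speeds; "joint_efforts": joint torques, N m; "tool_pos": TCP position; "ee_rot": TCP orientation; "contact_force": force on the tool from outside, world axes, zero at the start; "torque": the same for the moment, N m; "grip_width": opening from 0.0 (shut) to 1.0 (fully open); "grasp_force": force on a finger pad.
Only numpy, scipy, OpenCV 4.12 (cv2) and the standard library are available. Lean on these libraries where they do the work, as an engineer would, in place of code of your own. Each camera call takes 0.05 s, during which the arm holds its last target. There are 200 camera calls.

## Task

A mended wooden trivet lies on one of two clamp stands. Slide the arm of that clamp straight down its bar until the pad sits on the trivet, and only then screw its wing handle about a quarter turn clockwise (seen from above) so that it grips tight; let go and leave it clamped. Do not shift the trivet, and leave the empty clamp alone.

Things in the scene. Friction and masses are not known exactly. Their poses are not given: they have to be found in the camera images.
- trivet: The work: a slatted brown wooden trivet, 120 x 120 x 24 mm, loose, five slats on three runners; origin at the centre of its underside, z up. It lies under the screw of the clamp to be used, on that clamp's fixed plywood board (190 x 140 mm, top at z = 40 mm).
- clamp_arm: Dark steel arm of the upright clamp over the trivet. It slides down a fixed bar (22 x 9 mm, top at z = 202 mm) and stays where left; about 6 N slides it down, 12 N up; it may be pushed down by its gripped wing. Origin on the screw axis at mid-height of the wing; z up, x level towards the bar, 100 mm away. Pad underside (28 mm wide) 90 mm below the origin, starting 30 to 55 mm above the trivet.
- clamp_wing (a point): Centre of the wooden wing handle on top of that clamp's screw (same point as clamp_arm's origin). The wing is a flat upright paddle, 56 mm long (this x axis, level, turns with it), 15 mm thick (y), 32 mm high (z up); 21 mm free below it before the arm. The pad meets the trivet when this point is 114 mm above the trivet's origin.
- clamp_screw (a joint): Turn of that wing in rad, growing clockwise seen from above; starts at 0 to 0.25, stop at 2.4. At 0 the wing's long side stands 45 degrees anticlockwise (from above) of the arm's x axis. It turns with about 0.1 N m and stays where left. The pad descends only 2 mm per rad and is springy (4 N per mm), so it must sit on the trivet first; tightening tips the arm up about a degree and binds it.
- spare_arm: Sliding arm of the second clamp, the same in make and size, on its own equal stand with nothing on its board; origin and axes as for clamp_arm. To be left alone. The two stands may be either way round, left and right.

How it is judged:
By the outcome, as a careful person would: the job done as asked, in the order asked, and still so for the second after the job is handed in, with the robot touching nothing.
It also fails if it takes over 35 s, if anything falls off the work surface, if the arm or the gripper's body presses on something with over 40 N, if the wrist force passes 120 N, or if a joint passes its speed limit or range.

## Working session

There is one attempt and no reset: what is moved stays moved. The work goes in short steps, Python scripts to look and compute and a shell command to move; the robot and the scene stay as the last step left them, time stands still between calls to the robot, and variables do not carry over. Pictures are saved under pics/ and viewed, at most 10 in all, crops included, and the job is handed in when it is done.

```bash
ls; mkdir -p pics
cat > h.py <<'E'
import numpy as np, cv2
from cell import robot, vision
def snap(n,f):
    s=robot.read_state(); c=vision.camera(n); cv2.imwrite('pics/'+f,c['color'][:,:,::-1]); 
    np.savez('pics/'+f+'.npz',K=c['intrinsics'],W=c.get('world_to_cam',np.eye(4)),T=c.get('T_tool_cam',np.eye(4)),p=s['tool_pos'],R=s['ee_rot']); return c
E
python3 - <<'E'
from h import *
for n in ('scene','top'):
    c=snap(n,n+'0.png'); print({k:v for k,v in c.items() if k!='color'})
s=robot.read_state(); print(s)
a=cv2.imread('pics/scene0.png');b=cv2.imread('pics/top0.png')
cv2.imwrite('pics/both.png',np.vstack([a,b])[:, :])
E
```

```text
cell.py
nudge.py
pics
{'intrinsics': array([[506.84735744,   0.        , 317.70858738],
       [  0.        , 506.84735744, 202.33843692],
       [  0.        ,   0.        ,   1.        ]]), 'world_to_cam': array([[-9.17882747e-01, -3.96838419e-01,  3.24517447e-03,
         4.17962487e+02],
       [ 1.69421098e-01, -3.84448197e-01,  9.07466845e-01,
        -2.34544075e+02],
       [-3.58870107e-01,  8.33497962e-01,  4.20111168e-01,
        -1.00849021e+03],
       [ 0.00000000e+00,  0.00000000e+00,  0.00000000e+00,
         1.00000000e+00]])}
{'intrinsics': array([[436.22789761,   0.        , 314.7901298 ],
       [  0.        , 436.22789761, 198.4890117 ],
       [  0.        ,   0.        ,   1.        ]]), 'world_to_cam': array([[ 1.27088572e-02, -9.99913378e-01, -3.42380474e-03,
        -1.14940886e+01],
       [ 9.99118590e-01,  1.25616097e-02,  4.00530685e-02,
        -4.78595818e+02],
       [-4.00065905e-02, -3.92981569e-03,  9.99191688e-01,
        -1.04924467e+03],
       [ 0.00000000e+00,  0.00000000e+00,  0.00000000e+00,
         1.00000000e+00]])}
{'clock': 0.1, 'q': array([-1.38349273e+00,  4.94101050e-01,  1.34608514e+00,  1.06023314e-05,
        1.30246175e+00, -9.54749862e-02]), 'dq': array([-0.00061686, -0.00236418, -0.00090444, -0.00155515,  0.00200813,
       -0.00024127]), 'joint_efforts': array([ 1.30756624e-05, -8.80236983e+01, -3.82545698e+01,  7.06653879e-02,
        4.82370669e-02, -6.54413057e-06]), 'tool_pos': array([ 174.35309625, -599.86073052,  235.40488962]), 'ee_rot': array([[ 9.60284649e-01,  2.79022145e-01, -1.86460500e-04],
       [ 2.79022185e-01, -9.60284094e-01,  1.03872972e-03],
       [ 1.10773542e-04, -1.04950282e-03, -9.99999443e-01]]), 'contact_force': array([ 0.0976    , -0.67525396, -0.35800209]), 'torque': array([0.00465897, 0.04410363, 0.03973672]), 'grasp_force': 0.0, 'grip_width': 1.0016376030617433}
```

View pics/scene0.png

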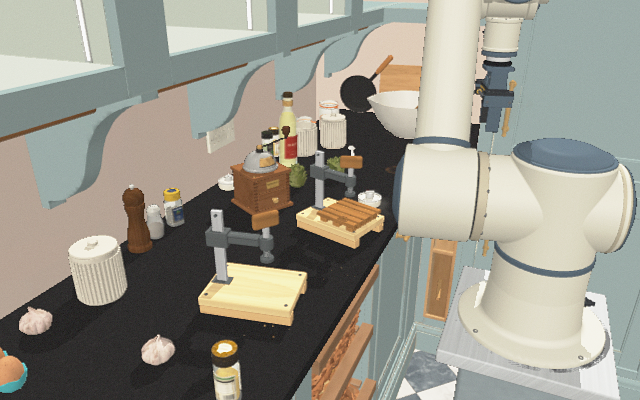

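View pics/top0.png

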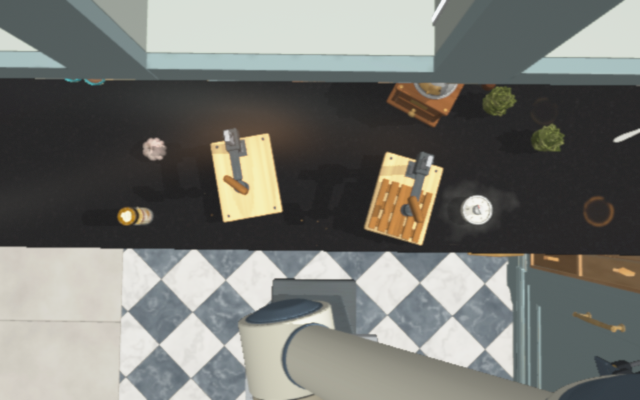

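The scene picture shows the trivet on the far stand, with its wing near (350,162). In the top picture that stand is on the right, wing near (417,208). The empty clamp is on the left in the top view. I'll enlarge both views.

Run:
```python
from h import *
a=cv2.imread('pics/scene0.png')[140:250,285:395];b=cv2.imread('pics/top0.png')[145:255,355:465]
f=lambda i:cv2.resize(i,None,fx=3.636,fy=3.636,interpolation=cv2.INTER_CUBIC)
cv2.imwrite('pics/crop.png',np.hstack([f(a),f(b)]))
```

```text
(no output)
```

View pics/crop.png

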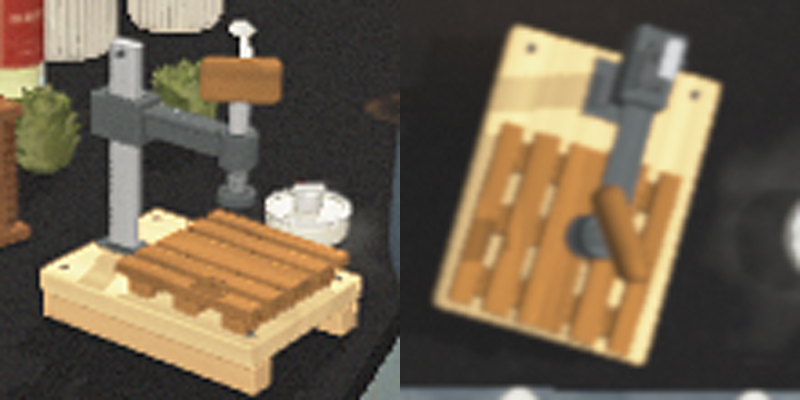

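In the crop, the wing centre is at scene (351.3,162.0) and top (415.5,209.4). The bar top is about scene (319.7,152.2) and top (428.5,161). Next I'll triangulate these.

```bash
cat >> h.py <<'E'
def ray(f,u,v):
    d=np.load('pics/'+f+'.npz'); K=d['K']; x=(u-K[0,2])/K[0,0]; y=(v-K[1,2])/K[1,1]
    if 'wrist' in f:
        r=np.hypot(x,y); c=np.array([x/r*np.sin(r),-y/r*np.sin(r),-np.cos(r)])
        T=d['T']; R=d['R']; return d['p']+R@T[:3,3], R@T[:3,:3]@c
    W=d['W']; c=np.array([x,-y,-1.]); c/=np.linalg.norm(c)
    return -W[:3,:3].T@W[:3,3], W[:3,:3].T@c
def tri(*o):
    A=0;b=0;rs=[ray(*i) for i in o]
    for p,d in rs: P=np.eye(3)-np.outer(d,d); A=A+P; b=b+P@p
    X=np.linalg.solve(A,b); return X.round(1),[round(float(np.linalg.norm(np.cross(X-p,d))),1) for p,d in rs]
def atz(f,u,v,z):
    p,d=ray(f,u,v); return (p+d*(z-p[2])/d[2]).round(1)
E
python3 - <<'E'
from h import *
S='scene0.png';T='top0.png'
s=lambda u,v:(S,285+u/3.636,140+v/3.636); t=lambda u,v:(T,355+(u-400)/3.636,145+v/3.636)
print('wing',tri(s(241,80),t(620,234)))
print('bar',tri(s(127,45),t(675,58)), atz(*t(675,58),202),atz(*s(127,45),202))
# board corners top z=40: top view
for c in [(513,25),(721,84),(643,363),(434,302)]: print('board',atz(*t(*c),40))
for c in [(42,275),(150,210),(358,285),(258,360)]: print('board scene',atz(*s(*c),40))
for e in [(602,190),(635,278)]: print('wing end',atz(*t(*e),188))
for e in [(500,124),(683,172),(635,358),(450,300)]: print('trivet',atz(*t(*e),64))
# trivet corners triangulated
print(tri(s(218,212),t(683,172)),tri(s(120,265),t(500,124)))
E
```

```text
wing (array([ 453.2, -206.8,  196.9]), [1.2, 1.2])
bar (array([ 550.4, -236.1,  198.9]), [1.4, 1.4]) [ 548.7 -235.8  202. ] [ 548.2 -227.6  202. ]
board [ 590.  -172.8   40. ]
board [ 553.1 -308.1   40. ]
board [ 371.9 -258.    40. ]
board [ 409.4 -122.9   40. ]
board scene [ 587.9 -165.2   40. ]
board scene [ 559.9 -302.9   40. ]
board scene [ 372.6 -242.2   40. ]
board scene [ 401.4 -108.1   40. ]
wing end [ 476.5 -199.2  188. ]
wing end [ 428.  -217.7  188. ]
trivet [ 523.2 -161.2   64. ]
trivet [ 494.2 -277.1   64. ]
trivet [ 376.4 -247.1   64. ]
trivet [ 411.4 -130.3   64. ]
(array([ 494.3, -278.1,   60.6]), [0.1, 0.1]) (array([ 523.8, -161.2,   62.4]), [0.5, 0.5])
```

The measurements agree with the text: board and trivet sizes fit, the wing is at about (453,-207,197), the arm's x axis is at about -15.4° and the wing at about +21°. I'll move to a stand-off above it.

Careful with the scale: shifts go in shares of 500 mm and turns go in shares of 180 degrees. That gives: 265 mm is 0.53, 235 mm is 0.47.

```bash
python3 nudge.py '[[[0,0,-0.07,0,0,0,1],[0.05,-0.04,-0.13,0,0,0,1],[0.11,-0.088,-0.15,0,0,0,1],[0.17,-0.136,-0.15,0,0,0,1],[0.23,-0.182,-0.15,0,0,0,1],[0.29,-0.23,-0.15,0,0,0,1],[0.35,-0.278,-0.15,0,0,0,1],[0.41,-0.326,-0.15,0,0,0,1],[0.47,-0.372,-0.15,0,0,0,1],[0.53,-0.42,-0.15,0,0,0,1]]]'; python3 nudge.py '[[[0.056,-0.044,0,0,0,-0.0127,1],[0.112,-0.088,0,0,0,-0.0255,1],[0.168,-0.132,0,0,0,-0.0255,1],[0.208,-0.168,0,0,0,-0.0255,1],[0.224,-0.18,0,0,0,-0.0255,1],[0.224,-0.18,0,0,0,-0.0255,1],[0.224,-0.18,0,0,0,-0.0255,1],[0.224,-0.18,0,0,0,-0.0255,1]]]'
python3 - <<'E'
from h import *
c=snap('wrist','wrist1.png'); print(c['intrinsics'],c['T_tool_cam'].round(3)); s=robot.read_state(); print(s['tool_pos'],s['ee_rot'].round(3),s['q'])
E
```

```text
clock: 0.93
tool_pos: [370.9, -322.9, 310.8]
ee_rot: [[0.96, 0.279, -0.0], [0.279, -0.96, 0.0], [-0.0, -0.0, -1.0]]
contact_force: [1.1, -1.1, 0.7]
grip_width: 0.999
grasp_force: 0.0
clock: 1.6
tool_pos: [452.2, -207.8, 310.8]
ee_rot: [[0.935, 0.354, -0.0], [0.354, -0.935, -0.0], [-0.0, 0.0, -1.0]]
contact_force: [-0.2, -0.4, -0.6]
grip_width: 0.998
grasp_force: 0.0
[[309.70691629   0.         316.98723364]
 [  0.         309.70691629 198.42125987]
 [  0.           0.           1.        ]] [[-0.00000e+00  9.64000e-01  2.65000e-01  7.42280e+01]
 [ 1.00000e+00  0.00000e+00  0.00000e+00  1.28000e-01]
 [ 0.00000e+00  2.65000e-01 -9.64000e-01 -1.49103e+02]
 [ 0.00000e+00  0.00000e+00  0.00000e+00  1.00000e+00]]
[ 452.11870913 -207.92832767  310.85849288] [[ 0.935  0.354 -0.   ]
 [ 0.354 -0.935 -0.   ]
 [-0.     0.    -1.   ]] [-5.50921609e-01  2.40770539e-01  1.53781504e+00 -2.84211351e-04
  1.36315014e+00  6.58336018e-01]
```

View pics/wrist1.png

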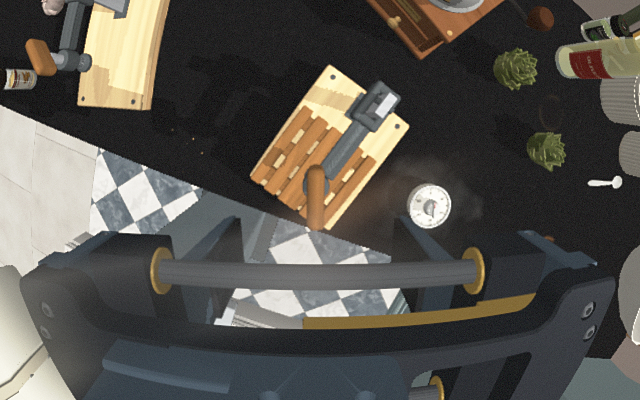

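The wrist view shows the wing running vertically, from about (315,167) to (317,228), so the tool x axis is already almost aligned with it. I'll enlarge to refine, and take a second view from 40 mm to the side and lower.

Converted, -40 mm is -0.08, -20 mm is -0.04.

```bash
python3 nudge.py '[[[-0.04,0.04,0,0,0,0,1],[-0.08,0.08,0.02,0,0,0,1],[-0.08,0.08,0.04,0,0,0,1],[-0.08,0.08,0.04,0,0,0,1],[-0.08,0.08,0.04,0,0,0,1],[-0.08,0.08,0.04,0,0,0,1]]]' | head -2
python3 - <<'E'
from h import *
snap('wrist','wrist2.png')
a=cv2.imread('pics/wrist1.png')[150:250,265:365]; b=cv2.imread('pics/wrist2.png')
p=robot.read_state(); 
# predict wing pixel in view 2
d=np.load('pics/wrist2.png.npz');T=d['T'];X=np.array([453,-207,196.])
c=T[:3,:3].T@(d['R'].T@(X-d['p'])-T[:3,3]);v=np.array([c[0],-c[1],-c[2]]);r=np.hypot(v[0],v[1]);th=np.arctan2(r,v[2])
u=d['K'][:2,2]+309.7*th*v[:2]/r; print(u); o=(u-50).astype(int); print(o)
b=b[o[1]:o[1]+100,o[0]:o[0]+100]
f=lambda i:cv2.resize(i,None,fx=4,fy=4,interpolation=cv2.INTER_CUBIC)
cv2.imwrite('pics/crop2.png',np.hstack([f(a),f(b)]))
E
```

```text
clock: 2.15
tool_pos: [429.5, -258.6, 291.4]
[267.0648494  158.53153647]
[217 108]
```

View pics/crop2.png

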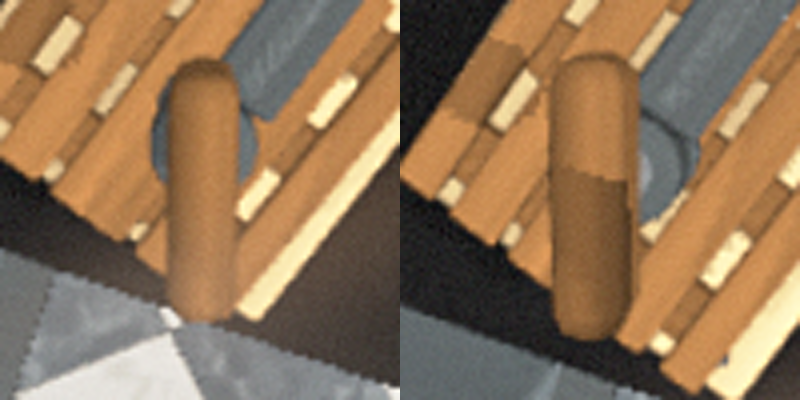

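In the crops, the near top end of the wing is at view 1 (315.75,230) and view 2 (265,192.5). The far top end is at view 1 (316,169.5) and view 2 (266.2,124.5).

Run:
```python
from h import *
A='wrist1.png';B='wrist2.png'
n=tri((A,315.75,230),(B,265,192.5));f=tri((A,316,169.5),(B,266.2,124.5));print('near',n,'far',f)
m=(n[0]+f[0])/2;d=f[0]-n[0];print('mid',m,np.linalg.norm(d),np.degrees(np.arctan2(d[1],d[0])))
for z in (205,210,215):
    n=(atz(A,315.75,230,z)+0);f=atz(A,316,169.5,z);d=f-n;print(z,(n+f)/2,np.linalg.norm(d),np.degrees(np.arctan2(d[1],d[0])))
    n=(atz(B,265,192.5,z)+0);f=atz(B,266.2,124.5,z);d=f-n;print(z,(n+f)/2,np.linalg.norm(d),np.degrees(np.arctan2(d[1],d[0])))
s=robot.read_state(); print(s['tool_pos'])
# scene: wing centre and top/bottom edges
for v in (58,80,102): print(tri(('scene0.png',285+241/3.636,140+v/3.636),(A,315.9,200)))
```

```text
near (array([ 429.2, -215.3,  206.9]), [0.2, 0.2]) far (array([ 478.3, -197.3,  197.4]), [0.4, 0.4])
mid [ 453.75 -206.3   202.15] 53.15129349319734 20.132874596444136
205 [ 453.95 -206.15  205.  ] 53.920867945536635 20.518735188273812
205 [ 453.85 -206.85  205.  ] 53.50756955796071 17.960881087519287
210 [ 455.35 -205.65  210.  ] 52.8441103624614 20.49259476987029
210 [ 454.8 -207.4  210. ] 52.36869293767032 18.01976928177713
215 [ 456.65 -205.2   215.  ] 51.80241307120741 20.56899049263774
215 [ 455.75 -207.9   215.  ] 51.19892576998081 17.974893772727484
[ 429.67748834 -258.46912324  291.4736744 ]
(array([ 455.5, -205.7,  212.5]), [1.0, 1.0])
(array([ 453.3, -206.3,  197.2]), [0.9, 0.9])
(array([ 451.1, -207. ,  181.8]), [2.9, 2.9])
```

The wing centre is at about (454,-206.5,195±3), at an angle of about 20°. That is consistent with the 184–209 mm allowed by the text and with the wing's height. I'll move over it, descend to TCP z≈202 and close.

Converted, 89 mm is 0.178, 75 mm is 0.15.

```bash
python3 nudge.py '[[[0.04,-0.04,0,0,0,0,1],[0.082,-0.08,0.01,0,0,0,1],[0.082,-0.08,0.06,0,0,0,1],[0.082,-0.08,0.11,0,0,0,0.7],[0.082,-0.08,0.15,0,0,0,0.5],[0.082,-0.08,0.178,0,0,0,0.5],[0.082,-0.08,0.178,0,0,0,0.5],[0.082,-0.08,0.178,0,0,0,0.4]]]'; python3 nudge.py '[[[0,0,0,0,0,0,0.3],[0,0,0,0,0,0,0.25],[0,0,0,0,0,0,0.2],[0,0,0,0,0,0,0.1],[0,0,0,0,0,0,0],[0,0,0,0,0,0,0],[0,0,0,0,0,0,0]]]'
```

```text
clock: 2.87
tool_pos: [453.8, -206.2, 202.2]
ee_rot: [[0.935, 0.355, -0.0], [0.355, -0.935, 0.0], [-0.0, -0.0, -1.0]]
contact_force: [-0.6, 0.1, -0.6]
grip_width: 0.669
grasp_force: 0.0
clock: 3.45
tool_pos: [453.5, -206.4, 202.0]
ee_rot: [[0.935, 0.355, -0.0], [0.355, -0.935, 0.0], [-0.0, -0.0, -1.0]]
contact_force: [-1.9, 2.2, 0.8]
grip_width: 0.162
grasp_force: 30.0
```

Gripped at a width of 14.7 mm, which is the wing's thickness, with low side force. I'll slide it down 28 mm first.

Converted, 28 mm is 0.056, 24 mm is 0.048.

```bash
python3 nudge.py '[[[0,0,0.008,0,0,0,0],[0,0,0.016,0,0,0,0],[0,0,0.024,0,0,0,0],[0,0,0.032,0,0,0,0],[0,0,0.04,0,0,0,0],[0,0,0.048,0,0,0,0],[0,0,0.056,0,0,0,0]]]';python3 nudge.py '[[[0,0,0.004,0,0,0,0],[0,0,0.008,0,0,0,0],[0,0,0.008,0,0,0,0]]]'
python3 - <<'E'
from h import *
c=snap('scene','scene3.png')['color'][130:250,275:395]
cv2.imwrite('pics/crop3.png',cv2.resize(c[:,:,::-1],None,fx=5,fy=5,interpolation=cv2.INTER_CUBIC))
E
```

```text
clock: 4.03
tool_pos: [453.3, -206.3, 173.8]
ee_rot: [[0.935, 0.355, -0.0], [0.355, -0.935, 0.0], [-0.0, -0.0, -1.0]]
contact_force: [-3.3, 1.9, 6.5]
grip_width: 0.162
grasp_force: 30.0
clock: 4.28
tool_pos: [453.4, -206.4, 169.7]
ee_rot: [[0.935, 0.355, -0.001], [0.355, -0.935, 0.0], [-0.0, -0.001, -1.0]]
contact_force: [-1.8, 2.6, 4.6]
grip_width: 0.164
grasp_force: 30.0
```

View pics/crop3.png

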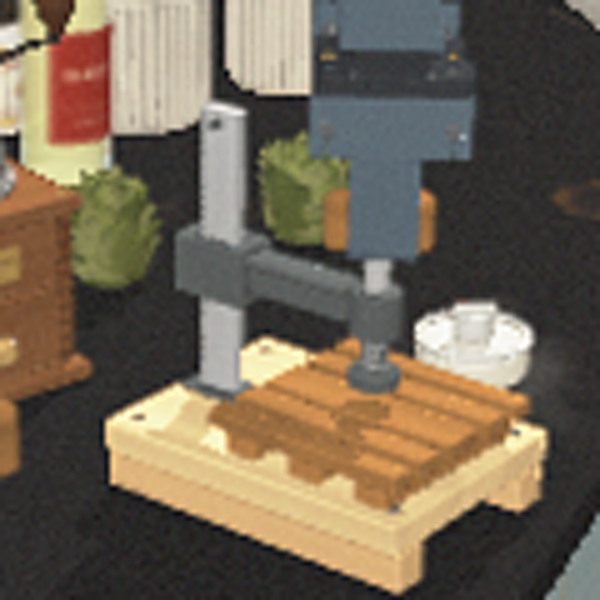

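The arm is sliding at about 6 N with the wing firmly held. The pad at crop (374,377) is still a little above the trivet. I'll continue in small steps and watch the force.

Converted, 4 mm is 0.008, 2 mm is 0.004.

```bash
python3 nudge.py '[[[0,0,0.004,0,0,0,0],[0,0,0.008,0,0,0,0],[0,0,0.008,0,0,0,0]]]'|sed -n '2p;4p'; for i in 1; do python3 nudge.py '[[[0,0,0.002,0,0,0,0],[0,0,0.003,0,0,0,0],[0,0,0.003,0,0,0,0]]]'|sed -n '2p;4p'; done; python3 nudge.py '[[[0,0,0.002,0,0,0,0],[0,0,0.003,0,0,0,0],[0,0,0.003,0,0,0,0]]]'|sed -n '2p;4p'
```

```text
tool_pos: [453.4, -206.4, 165.8]
contact_force: [-3.2, 2.2, 4.7]
tool_pos: [453.4, -206.4, 164.5]
contact_force: [-3.0, 2.7, 4.8]
tool_pos: [453.4, -206.4, 163.0]
contact_force: [-3.4, 2.6, 5.1]
```

Converted, 1 mm is 0.002.

```bash
python3 nudge.py '[[[0,0,0.002,0,0,0,0],[0,0,0.002,0,0,0,0]]]'|sed -n '2p;4p'; python3 nudge.py '[[[0,0,0.002,0,0,0,0],[0,0,0.002,0,0,0,0]]]'|sed -n '2p;4p';python3 nudge.py '[[[0,0,0.002,0,0,0,0],[0,0,0.002,0,0,0,0]]]'|sed -n '2p;4p'
```

```text
tool_pos: [453.4, -206.4, 161.9]
contact_force: [-3.8, 3.0, 4.7]
tool_pos: [453.4, -206.4, 160.9]
contact_force: [-4.3, 2.4, 5.0]
tool_pos: [453.4, -206.4, 160.0]
contact_force: [-4.4, 2.9, 7.5]
```

Converted, 0.7 mm is 0.0014.

```bash
python3 nudge.py '[[[0,0,0.0014,0,0,0,0],[0,0,0.0014,0,0,0,0],[0,0,0.0014,0,0,0,0]]]'|sed -n '2p;4p'
python3 - <<'E'
from h import *
c=snap('scene','scene4.png')['color'][180:240,320:400]
cv2.imwrite('pics/crop4.png',cv2.resize(c[:,:,::-1],None,fx=7,fy=7,interpolation=cv2.INTER_CUBIC))
E
```

```text
tool_pos: [453.5, -206.4, 159.5]
contact_force: [-4.5, 2.3, 8.3]
```

View pics/crop4.png

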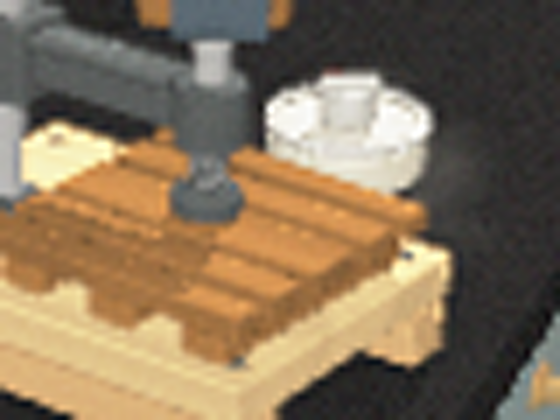

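The pad sits on the trivet at crop (205,197), and the contact force has risen from 5 to 8.3 N. Now I'll turn clockwise, which is +z in the tool frame.

Converted, 0.5 rad is 0.1592.

```bash
python3 nudge.py '[[[0,0,0,0,0,0.0318,0],[0,0,0,0,0,0.0637,0],[0,0,0,0,0,0.0955,0],[0,0,0,0,0,0.1273,0],[0,0,0,0,0,0.1592,0],[0,0,0,0,0,0.1592,0]]]'; python3 -c "
from h import *
s=robot.read_state();print(s['q'],s['torque'])"
```

```text
clock: 6.38
tool_pos: [453.4, -206.0, 159.5]
ee_rot: [[0.99, -0.144, -0.0], [-0.144, -0.99, 0.001], [-0.0, -0.001, -1.0]]
contact_force: [-5.1, 6.1, 12.6]
grip_width: 0.164
grasp_force: 30.0
[-5.46797438e-01  4.16281083e-01  1.74609014e+00  5.62507553e-04
  9.79936796e-01  1.16790783e+00] [ 1.17077943  0.79668874 -0.08340438]
```

Converted, -0.5 mm is -0.001, -0.4 mm is -0.0008, 0.5 rad is 0.1592.

```bash
python3 nudge.py '[[[0,0,0,0,0,0.0318,0],[0,0,-0.0004,0,0,0.0637,0],[0,0,-0.0006,0,0,0.0955,0],[0,0,-0.0008,0,0,0.1273,0],[0,0,-0.001,0,0,0.1592,0],[0,0,-0.001,0,0,0.1592,0]]]'; python3 nudge.py '[[[0,0,-0.0002,0,0,0.0318,0],[0,0,-0.0004,0,0,0.0637,0],[0,0,-0.0006,0,0,0.0955,0],[0,0,-0.0008,0,0,0.1273,0],[0,0,-0.001,0,0,0.1592,0],[0,0,-0.001,0,0,0.191,0],[0,0,-0.001,0,0,0.191,0],[0,0,-0.001,0,0,0.191,0]]]'; python3 -c "
from h import *
s=robot.read_state();print(s['q'],s['torque'])"
```

```text
clock: 6.88
tool_pos: [453.7, -205.8, 160.0]
ee_rot: [[0.799, -0.601, 0.0], [-0.601, -0.799, 0.001], [-0.001, -0.001, -1.0]]
contact_force: [-2.5, 8.0, 8.7]
grip_width: 0.164
grasp_force: 30.0
clock: 7.55
tool_pos: [454.3, -205.9, 160.5]
ee_rot: [[0.326, -0.945, 0.001], [-0.945, -0.326, 0.001], [-0.001, -0.002, -1.0]]
contact_force: [3.4, 10.0, 5.6]
grip_width: 0.162
grasp_force: 30.0
[-5.46294785e-01  4.15296547e-01  1.74426603e+00  2.00716987e-03
  9.81495039e-01  2.26171082e+00] [ 2.31497504 -0.49623287 -0.04752539]
```

The turn is 91.7°. I'll ease the side strain, open, and rise straight up.

Converted, -1 mm is -0.002, -0.5 mm is -0.001.

```bash
python3 nudge.py '[[[-0.001,0,0,0,0,0,0],[-0.002,0,0,0,0,0,0],[-0.002,0,0,0,0,0,0]]]'|sed -n '2p;4p'; python3 nudge.py '[[[0,0,0,0,0,0,0.25],[0,0,0,0,0,0,0.4],[0,0,0,0,0,0,0.5],[0,0,0,0,0,0,0.5],[0,0,0,0,0,0,0.5],[0,0,0,0,0,0,0.5]]]'; python3 nudge.py '[[[0,0,-0.02,0,0,0,0.5],[0,0,-0.06,0,0,0,0.5],[0,0,-0.12,0,0,0,0.5],[0,0,-0.19,0,0,0,0.5],[0,0,-0.26,0,0,0,0.5],[-0.08,0,-0.26,0,0,0,0.5],[-0.16,0,-0.26,0,0,0,0.5],[-0.2,0,-0.26,0,0,0,0.5],[-0.2,0,-0.26,0,0,0,0.5],[-0.2,0,-0.26,0,0,0,0.5]]]'|sed -n '2p;4p'
python3 - <<'E'
from h import *
f=lambda i:cv2.resize(i[:,:,::-1],None,fx=3.636,fy=3.636,interpolation=cv2.INTER_CUBIC)
a=snap('scene','scene5.png')['color'][140:250,285:395];b=snap('top','top5.png')['color'][145:255,355:465]
cv2.imwrite('pics/crop5.png',np.hstack([f(a),f(b)]))
snap('wrist','wrist5.png')
E
```

```text
tool_pos: [454.4, -205.3, 160.5]
contact_force: [6.0, 4.9, 2.1]
clock: 8.3
tool_pos: [453.3, -205.7, 160.2]
ee_rot: [[0.327, -0.945, -0.0], [-0.945, -0.327, -0.0], [0.0, 0.0, -1.0]]
contact_force: [0.3, -0.3, 0.5]
grip_width: 0.499
grasp_force: 0.0
tool_pos: [420.4, -110.5, 290.5]
contact_force: [0.3, -0.7, 0.7]
```

View pics/crop5.png

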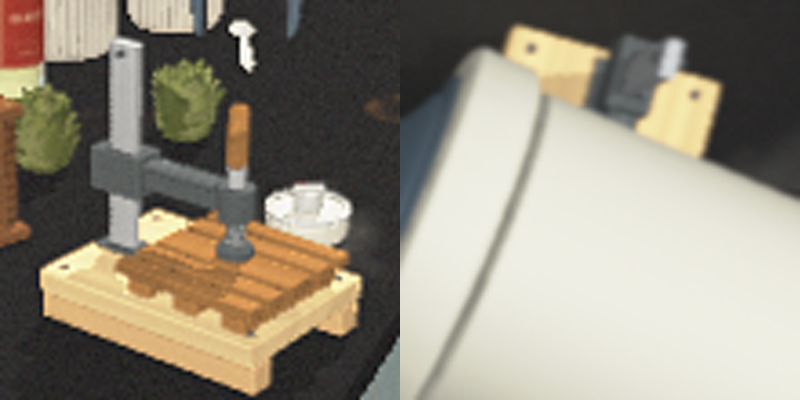

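The picture shows the pad on the trivet at crop (236,248) and the wing turned edge-on at (238,135). The trivet's corners are where they were at the start, and the robot is clear of everything. I'll hand the job in.

```bash
python3 -c "
from cell import robot, vision
print(robot.sign_off())"
```

```text
the job is handed in; nothing more can be done
None
```

The clamp arm was slid down until the pad sat on the trivet. Its wing was then turned about 92° clockwise and let go with the trivet unmoved in the last picture and the empty clamp not approached; the job is handed in.

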